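# Hold the curing oven's recessed cut-out reset down

## Task

The curing oven has tripped. On its grey control box, draw the red guard pin up out of the reset bore and leave it hanging upright in the yellow side notch, its flange resting on both prongs. Then take the blue-handled stylus out of the wooden holder, reach its tip straight down through the bore and press the recessed reset button fully down without ramming it; finish while still gripping the stylus and holding the button down, and leave the other things on the table undisturbed.

Things in the scene. Friction and masses are not known exactly. Their poses are not given: they have to be found in the camera images.
- control_box: Grey box fixed to the table, 150 (x) x 120 (y) x 90 mm high, on the robot's left or right, turned up to 0.5 rad either way about z. Origin at the centre of its underside, z up. A round bore goes down into its top (red ring round the mouth) and a yellow two-pronged fork, the side notch, sticks out of its +y side, flush with its top.
- bore_mouth (a point): Centre of the mouth of the reset bore, on the top face of the box (90 mm above the table), 20 mm to -y of the box's centre. The bore is vertical, 16 mm in diameter, 52 mm deep; the button is in it, its top 36 mm below the mouth.
- button_top (a point): Centre of the top of the reset button (green, 14 mm in diameter) at the bottom of the bore, facing up, 36 mm below the bore's mouth when not pressed.
- reset_button (a joint): Travel of the reset button in m: 0 when free, 0.008 when fully down. Spring: starts to move at about 1.5 N, fully down at about 5 N, then a hard stop; it springs back when let go.
- notch (a point): Middle of the slot of the yellow fork, level with its upper face (90 mm above the table), 85 mm to +y of the box's centre, 105 mm from the bore; axes as the box. Slot 17 mm wide (x), 45 mm long (y), open above, below and at its outer (+y) end; prongs 16 mm wide, 8 mm thick, nothing below. The pin's shank can be lowered in from above or slid in; its flange rests on the prongs.
- pin_grip (a point): Middle of the grip of the loose guard pin, z up its axis. Red round grip, 16 mm wide, 36 tall; below it a red flange, 30 wide, 5 thick; then a steel shank, 11 wide, 28 long. The point is 18 mm below the grip's top, 23 above the flange's underside, 51 above the shank's end. It starts loose in the bore, flange on the box, clear of the button. About 60 g. Parked: 23 mm above the notch point.
- guard_pin: The same pin; its origin is the lower end of its shank, z up its axis.
- holder: Wooden block fixed to the table, 60 (x) x 110 (y) x 85 mm high, on the other side from the box, turned up to 0.5 rad. Origin at the centre of its underside, z up. Two holes in its top, 75 mm deep: the stylus stands 28 mm to -y of its centre, a black marker 28 mm to +y, so grip the stylus from above with the fingers closing along the holder's x.
- stylus_grip (a point): Middle of the handle of the loose stylus, z up its axis. Round blue handle, 16 mm wide, 70 long, white band near its top; below it a steel rod, 8 mm wide, 70 long. The point is 105 mm above the rod's tip, 35 above the handle's underside. At the start it stands upright, the rod in the holder's hole (11 mm wide), the handle resting on the holder's top. About 50 g.
- stylus_tip (a point): Tip of the stylus rod, 105 mm below the grip point, on the axis.
- stylus: The same stylus; its origin is its tip, z up its axis.
- marker_center (a point): Bystander: black marker, 16 mm in diameter, 115 mm long, standing in the holder's other hole, 40 mm of it showing. The point is half-way up it.
- cup: Bystander: blue cup, 84 mm wide, 110 mm tall, near the table's far edge. Origin under its centre.
- paint_jar: Bystander: small orange paint jar, 52 mm wide, 60 mm tall, close in front of the robot. Origin under its centre.
- spray_can: Bystander: green spray can, 66 mm wide, 190 mm tall, far left. Origin under its centre.
- tape_roll: Bystander: yellow roll of tape lying flat, 100 mm across, 24 mm high, near left. Origin under its centre.
- screwdriver: Bystander: screwdriver lying on the right, 180 mm long along x. Origin under its middle.

How it is judged:
By the outcome, as a careful person would: the job done as asked, in the order asked, and still so for the second after the job is handed in, while the arm keeps its last pose, push and grip.
It also fails if it takes over 64 s, if anything falls off the work surface, if the arm or the gripper's body presses on something with over 40 N, if the wrist force passes 120 N, or if a joint passes its speed limit or range.

## Robot

A 6-joint arm with a two-finger parallel gripper is mounted at the origin on the work surface. World frame = base frame: x ahead of the robot, y to its left, z up, the work surface at z = 0. Lengths are in m, angles in degrees, forces in N, time in s.
With the tool pointing down it reaches from about 0.35 to 0.975 m from the base axis. Payload 4.9 kg.
Tool frame: the origin (TCP) lies at the very end of the fingers, on their centre line; the grasp point (between the pads) lies 19 mm behind it (hold_point_z is the distance from the TCP to the grasp point, in m); z points along the fingers, x is the direction in which the jaws open and shut, and the axes are right-handed (so a half turn about z gives the same grasp; the last joint's range is limited). The gripper opens to 85 mm and grips with 20 to 120 N. Pads are 22 mm wide; open, the fingers measure 114 mm over their backs; the gripper's body (76 mm by 85 mm) begins 54 mm behind the grasp point. The pads swing forward as they close: fully open they stand 13 mm farther back than shut.
Start: joints at [56.837, 3.019, 92.412, -0, 84.569, -6.818], TCP at [0.277, 0.56, 0.231] pointing down, gripper open.
Joint ranges: [-172.51, 172.51], [-57.92, 126.97], [3.15, 148.05], [-58.71, 238.71], [5.1, 150.11], [-179.66, 179.66]. Speed limits (degrees/s): [147.25, 147.25, 180, 180, 180, 180].

## Interface

Orientations are given as [roll, pitch, yaw] about the fixed x, y, z axes, in that order (R = Rz(yaw) Ry(pitch) Rx(roll)).
In Python, from bench import * gives the robot as it stands.
- The arm moves only by the tool servo_tool, never from a script. Its argument "plan" is a list of rows, each an object of numbers: "tx", "ty", "tz": the shift along the tool's x, y, z normalised to -1 to 1, where 1 is 0.1 m; "rx", "ry", "rz": the turn, a rotation vector about the tool's x, y, z normalised to -1 to 1, where 1 is 2 rad. In form: [{"tx": .., "ty": .., "tz": .., "rx": .., "ry": .., "rz": ..}, ...]. A call has 1 to 10 rows; each row is the pose to reach, as a shift and turn from the pose commanded when the call began, along the tool's axes at that moment; what a row does not reach only later rows make up. A row lasts 1/8 s, in which the tool goes at most 62.5 mm and 10.7 degrees, less where a joint would pass 70% of its speed; a pose out of reach is approached as far as the arm can. A call with a number of a shift or a turn outside -1 to 1 is refused whole. A call with a gripper value outside its range is refused whole. "claw" is the opening, from -1 (shut) to 1 (fully open), set as the call begins (left out, the last holds). The fingers move at their own pace and stop on an object; the grip force is fixed at half the most. Time passes only in rows, so rows that repeat a pose let the fingers close. It gives the time, the measured TCP pose, the force and the opening at its end, in the units of the state.
- sense(): the state, without advancing time (a new reading comes with each control period).
- capture(name): name is "scene" or "top"; returns a dict with "img" (420x560x3 uint8, blue, green, red), "intrinsics" (3x3 intrinsics, pixels), "D" ([k1, k2, p1, p2, k3] as OpenCV has them; the pictures are not rectified), "xyz" and "rotation" of the camera in the world. Camera axes: x right, y up, looking along -z (the intrinsics and any distortion apply to the point x, -y, -z); pixel columns grow to the right and rows downward; lengths in m; the calibration is good to about 2 mm. A picture is of the moment at which its call begins. There is no depth.
- hand_in(): hands the job in, once; it reports no verdict.
The state is a dict: "clock": time; "joint_positions": joint angles; "qvel": joint speeds; "tau": joint torques, N m; "position": TCP position; "ee_rot": TCP orientation; "contact_force": force on the tool from outside, world axes, zero at the start; "wrist_torque": the same for the moment, N m; "gripper_width": finger opening in m.
Only numpy, scipy, OpenCV 4.12 (cv2) and the standard library are available. Lean on these libraries where they do the work, as an engineer would, in place of code of your own. Each camera call takes 0.05 s, during which the arm holds its last target.

## Working session

There is one attempt and no reset: what is moved stays moved. The work goes in short steps, Python scripts to look and compute and a tool call to move; the robot and the scene stay as the last step left them, time stands still between calls to the robot, and variables do not carry over. Pictures are saved under pics/ and viewed, and the job is handed in when it is done.

Besides the shell and the picture viewer there is one more tool, called by a JSON object that holds its "fn" and its "kwargs". servo_tool: Moves the arm, as the interface text tells. Its arguments: {"type":"object","properties":{"plan":{"type":"array"},"claw":{"type":"number"}},"required":["plan"]}

```bash
ls; mkdir -p pics
python3 - <<'E'
from bench import *
import cv2,numpy as np
s=sense();print(s)
for n in("scene","top"):
    c=capture(n);cv2.imwrite(f"pics/{n}0.png",c["img"]);print(n,c["intrinsics"],c["D"],c["xyz"],c["rotation"])
E
```

```text
pics
{'clock': 0.0, 'joint_positions': array([ 5.68370998e+01,  3.05604419e+00,  9.24934297e+01, -2.99728836e-03,
        8.45692011e+01, -6.82081435e+00]), 'qvel': array([-0.00077359,  0.08702067, -0.09208903,  0.00467186, -0.02759448,
        0.00265821]), 'tau': array([-7.76492088e-04, -3.93690205e+01, -3.70172954e+01, -2.58996879e-04,
        6.95940820e-03, -2.02031850e-05]), 'position': array([0.27701857, 0.5595447 , 0.23006223]), 'ee_rot': array([-1.79988868e+02,  1.18189305e-01,  6.36582124e+01]), 'contact_force': array([ 0.71785581, -0.24617762, -0.13128083]), 'wrist_torque': array([ 0.01084351,  0.01448854, -0.01759954]), 'gripper_width': 0.085642937607609}
scene [[465.15451203   0.         283.69330142]
 [  0.         465.15451203 220.01113058]
 [  0.           0.           1.        ]] [0.03124618 0.         0.         0.         0.        ] [ 1.32490274 -0.06603351  1.08289568] [38.48331905  0.85891255 83.73805968]
top [[430.78243514   0.         279.69373299]
 [  0.         430.78243514 206.20527672]
 [  0.           0.           1.        ]] [-0.07168464  0.          0.          0.          0.        ] [ 0.35710727 -0.01071704  1.37241299] [  8.29128224   1.41409595 -91.43383558]
```

View pics/scene0.png

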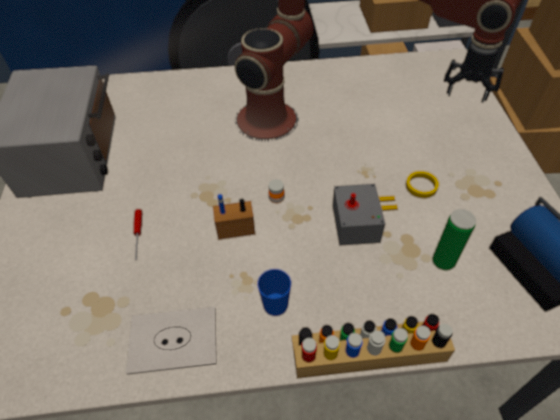

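View pics/top0.png

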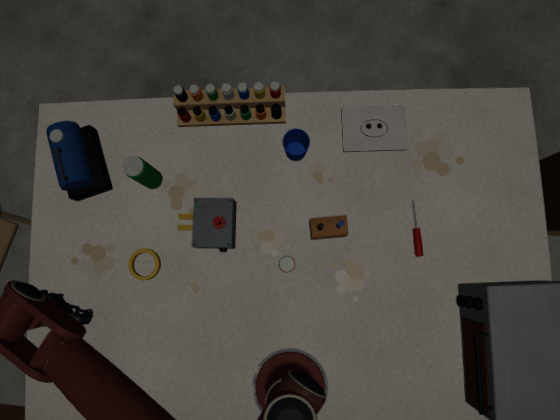

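The scene view shows the pin at about (352,202) and the stylus at about (221,203). In the top view the pin is at (219,222), the fork at (186,221) and the holder at (328,226). I'll enlarge these areas.

Run:
```python
import cv2,numpy as np
a=cv2.imread("pics/scene0.png");b=cv2.imread("pics/top0.png")
def crop(i,x,y,w,h,f): return cv2.resize(i[y:y+h,x:x+w],None,fx=f,fy=f,interpolation=cv2.INTER_CUBIC)
o=np.vstack([np.hstack([crop(a,320,175,80,75,5),crop(a,205,180,80,75,5)])])
cv2.imwrite("pics/c1.png",o)
o=np.hstack([crop(b,170,185,80,75,5),crop(b,295,190,80,75,5)])
cv2.imwrite("pics/c2.png",o)
```

```text
(no output)
```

View pics/c1.png

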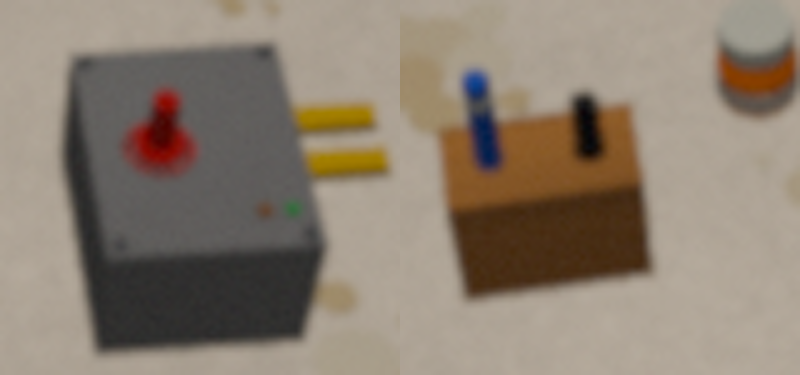

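View pics/c2.png

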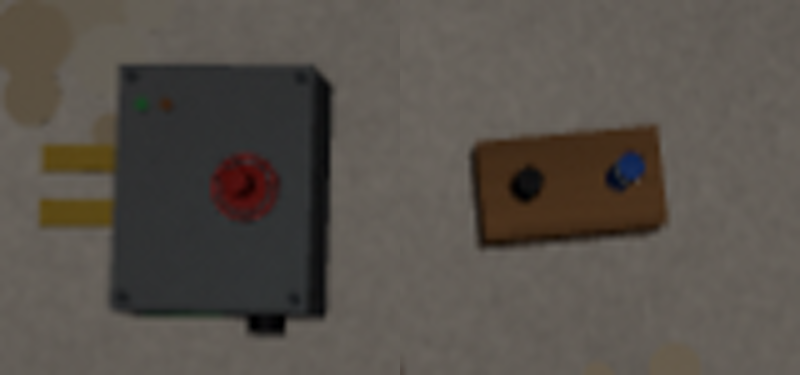

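```bash
cat > h.py <<'E'
import cv2,numpy as np
from scipy.optimize import least_squares
from scipy.spatial.transform import Rotation as R
CAM={'scene':dict(K=np.array([[465.15451203,0,283.69330142],[0,465.15451203,220.01113058],[0,0,1]]),D=np.array([0.03124618,0,0,0,0]),t=np.array([1.32490274,-0.06603351,1.08289568]),e=[38.48331905,0.85891255,83.73805968]),
'top':dict(K=np.array([[430.78243514,0,279.69373299],[0,430.78243514,206.20527672],[0,0,1]]),D=np.array([-0.07168464,0,0,0,0]),t=np.array([0.35710727,-0.01071704,1.37241299]),e=[8.29128224,1.41409595,-91.43383558])}
def proj(n,P):
    c=CAM[n];Rm=R.from_euler('xyz',c['e'],degrees=True).as_matrix()
    Rc=np.diag([1,-1,-1])@Rm.T
    rv=cv2.Rodrigues(Rc)[0]
    return cv2.projectPoints(np.asarray(P,float).reshape(-1,1,3),rv,-Rc@c['t'],c['K'],c['D'])[0].reshape(-1,2)
def ray(n,uv):
    c=CAM[n];Rm=R.from_euler('xyz',c['e'],degrees=True).as_matrix()
    p=cv2.undistortPoints(np.array(uv,float).reshape(-1,1,2),c['K'],c['D']).reshape(-1,2)
    d=np.c_[p[:,0],-p[:,1],-np.ones(len(p))]@Rm.T
    return c['t'],d
def atz(n,uv,z):
    t,d=ray(n,uv); return t+d*((z-t[2])/d[:,2:3])
def tri(uvs):
    f=lambda P:np.concatenate([proj(n,P)[0]-uv for n,uv in uvs.items()])
    s=least_squares(f,[.5,0,.1]);return s.x,s.fun
def body(p,L):
    c,s=np.cos(p[2]),np.sin(p[2]);L=np.asarray(L,float)
    return np.c_[p[0]+c*L[:,0]-s*L[:,1],p[1]+s*L[:,0]+c*L[:,1],L[:,2]]
def fit(obs,x0):
    f=lambda p:np.concatenate([(proj(n,body(p,L))-uv).ravel() for n,L,uv in obs])
    s=least_squares(f,x0,loss='soft_l1');return s.x,s.fun
def c2p(c,ox,oy,f=5,sx=0): 
    c=np.array(c,float);c[:,0]-=sx
    return (c+.5)/f-.5+[ox,oy]
E
cat > m.py <<'E'
from h import *
B=lambda L:np.array(L)/1000
ob=[('scene',B([(-75,-60,90),(-75,60,90),(75,60,90),(75,-60,90),(75,-60,0),(75,60,0)]),c2p([(71,56),(275,46),(325,244),(106,258),(98,350),(302,337)],320,175)),
('top',B([(75,60,90),(75,-60,90),(-75,-60,90),(-75,60,90)]),c2p([(120,66),(313,66),(305,315),(111,308)],170,185))]
oh=[('scene',B([(-30,-55,85),(-30,55,85),(30,55,85),(30,-55,85),(30,-55,0),(30,55,0)]),c2p([(442,130),(632,105),(641,185),(453,211),(467,297),(650,270)],205,180,5,400)),
('top',B([(30,55,85),(30,-55,85),(-30,-55,85),(-30,55,85)]),c2p([(472,143),(655,127),(665,228),(482,245)],295,190,5,400))]
np.set_printoptions(precision=4,suppress=True)
for o,x0 in((ob,[.5,.2,0]),(oh,[.5,-.2,0])):
    for k in(o,o[:1],o[1:]):
        p,r=fit(k,x0);print(p,np.degrees(p[2]));print(' ',np.round(r,1))
E
python3 m.py
```

```text
[ 0.5036  0.22   -0.0436] -2.4971198420401186
  [-0.1 -1.2  0.3 -1.6  0.8 -0.7  0.3 -0.8 -0.7  0.2  0.4  0.2  0.3 -1.
  0.9 -0.4  0.8 -0.6 -0.3  0. ]
[ 0.5055  0.219  -0.0434] -2.4851460690934735
  [-0.3 -0.6  0.1 -1.1  0.6 -0.1  0.1 -0.1 -0.9  0.8  0.2  0.8]
[ 0.5021  0.2213 -0.0409] -2.343602360939129
  [-0.2 -0.4  0.4  0.   0.4 -0.1 -0.6  0.6]
[ 0.4814 -0.1298  0.0557] 3.193483761472037
  [-0.  -1.2  0.7 -1.4  1.5 -1.3 -0.7 -1.   0.4  0.1  1.6  0.1  0.8 -0.6
  0.7 -0.4  0.7 -0.8  0.6 -1.1]
[ 0.4842 -0.1316  0.0506] 2.897509202439343
  [-0.6 -0.5  0.2 -0.6  0.9 -0.4 -1.4 -0.2 -0.3  0.8  1.   1. ]
[ 0.4793 -0.1277  0.061 ] 3.4923757274409093
  [ 0.1  0.2 -0.1  0.2  0.1 -0.1 -0.  -0.3]
```

```bash
cat > m2.py <<'E'
from m import ob,oh
from h import *
P={'pintop':({'scene':c2p([(167,97)],320,175)[0],'top':c2p([(238,182)],170,185)[0]}),
'flange':({'scene':c2p([(160,148)],320,175)[0],'top':c2p([(245,187)],170,185)[0]}),
'styltop':({'scene':c2p([(475,78)],205,180,5,400)[0],'top':c2p([(633,163)],295,190,5,400)[0]}),
'stylbase':({'scene':c2p([(489,160)],205,180,5,400)[0],'top':c2p([(618,183)],295,190,5,400)[0]})}
for k,u in P.items():
    x,r=tri(u);print(k,x,np.round(r,1))
print('flange top',atz('top',[P['flange']['top']],.095),'scene',atz('scene',[P['flange']['scene']],.095))
print('pintop',atz('top',[P['pintop']['top']],.131),'scene',atz('scene',[P['pintop']['scene']],.131))
print('styl',atz('top',[P['styltop']['top']],.155),'scene',atz('scene',[P['styltop']['scene']],.155))
E
python3 m2.py|tail -8
```

```text
[ 0.1  0.2 -0.1  0.2  0.1 -0.1 -0.  -0.3]
pintop [0.501  0.2    0.1276] [-0.3  0.  -0.3 -0. ]
flange [0.5024 0.2012 0.0863] [ 0.2 -0.   0.2  0. ]
styltop [ 0.4846 -0.1593  0.154 ] [ 0.3 -0.   0.3 -0. ]
stylbase [ 0.4804 -0.1596  0.0803] [ 0.5 -0.   0.6 -0. ]
flange top [[0.5015 0.2004 0.095 ]] scene [[0.5096 0.1984 0.095 ]]
pintop [[0.5004 0.1986 0.131 ]] scene [[0.5039 0.1998 0.131 ]]
styl [[ 0.4845 -0.1584  0.155 ]] scene [[ 0.4854 -0.1599  0.155 ]]
```

The pin sits at about (0.501, 0.200) with the box turned about -2.4°. The stylus is at about (0.4835, -0.159) with the holder turned about 3.2°. I'll move above the pin and turn the tool so its x lies along the box's x.

{"fn": "servo_tool", "kwargs": {"plan": [{"tx": -0.56, "ty": 0.9, "tz": 0, "rx": 0, "ry": 0, "rz": 0.5765}, {"tx": -0.56, "ty": 0.9, "tz": 0, "rx": 0, "ry": 0, "rz": 0.5765}, {"tx": -0.56, "ty": 0.9, "tz": 0, "rx": 0, "ry": 0, "rz": 0.5765}, {"tx": -0.56, "ty": 0.9, "tz": 0, "rx": 0, "ry": 0, "rz": 0.5765}, {"tx": -0.56, "ty": 0.9, "tz": 0, "rx": 0, "ry": 0, "rz": 0.5765}, {"tx": -0.56, "ty": 0.9, "tz": 0, "rx": 0, "ry": 0, "rz": 0.5765}, {"tx": -0.56, "ty": 0.9, "tz": 0, "rx": 0, "ry": 0, "rz": 0.5765}], "claw": 1}}

```text
clock: 0.98
position: [0.3329, 0.4697, 0.2307]
ee_rot: [180.0, 0.0, -2.4]
contact_force: [0.6, -0.1, -0.1]
gripper_width: 0.0856
```

```bash
cat > g.py <<'E'
import sys,numpy as np
from bench import *
from scipy.spatial.transform import Rotation as R
def st():
    s=sense();print('t',s['clock'],'p',np.round(s['position'],4),'e',np.round(s['ee_rot'],2),'F',np.round(s['contact_force'],1),'w',round(s['gripper_width'],4),'j',np.round(s['joint_positions'],0));return s
def go(x,y,z,yaw):
    s=st();Rt=R.from_euler('xyz',s['ee_rot'],degrees=True)
    d=Rt.inv().apply(np.array([x,y,z])-s['position'])/0.1
    rv=(Rt.inv()*R.from_euler('xyz',[180,0,yaw],degrees=True)).as_rotvec()/2
    print('shift',np.round(d,3),'turn',np.round(rv,4))
if __name__=='__main__':
    a=list(map(float,sys.argv[1:]));go(*a) if a else st()
E
python3 g.py .501 .2 .231 -2.4
```

```text
t 0.975 p [0.3329 0.4697 0.2307] e [ 1.7996e+02  4.0000e-02 -2.3700e+00] F [ 0.6 -0.1 -0.1] w 0.0856 j [47. -4. 99.  0. 85. 50.]
shift [ 1.791e+00  2.625e+00 -2.000e-03] turn [0.0004 0.0003 0.0003]
```

{"fn": "servo_tool", "kwargs": {"plan": [{"tx": 0.5, "ty": 0.6}, {"tx": 0.9, "ty": 0.95}, {"tx": 0.9, "ty": 0.95}]}}

```text
validation failed for argument at $.pl...
```

{"fn": "servo_tool", "kwargs": {"plan": [{"tx": 0.5, "ty": 0.6}, {"tx": 0.89, "ty": 0.95}, {"tx": 0.89, "ty": 0.95}]}}

```text
validation failed for argument at $.pl...
```

{"fn": "servo_tool", "kwargs": {"plan": [{"ty": 0.4}, {"ty": 0.725}, {"ty": 0.725}]}}

```text
validation failed for argument at $.pl...
```

Run:
```python
from g import *
import cv2
go(.501,.2,.2,-2.4)
for n,(x,y) in(("scene",(300,120)),("top",(150,150))):
    c=capture(n)['img'];cv2.imwrite(f"pics/{n}1.png",cv2.resize(c[y:y+120,x:x+130],None,fx=5,fy=5,interpolation=cv2.INTER_CUBIC))
```

```text
t 0.975 p [0.3329 0.4697 0.2307] e [ 1.7996e+02  4.0000e-02 -2.3700e+00] F [ 0.6 -0.1 -0.1] w 0.0856 j [47. -4. 99.  0. 85. 50.]
shift [1.791 2.625 0.308] turn [0.0004 0.0003 0.0003]
```

View pics/scene1.png

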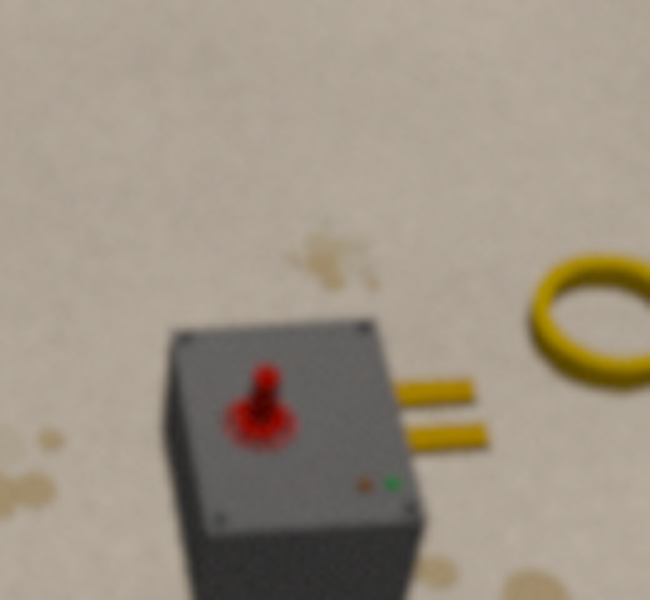

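View pics/top1.png

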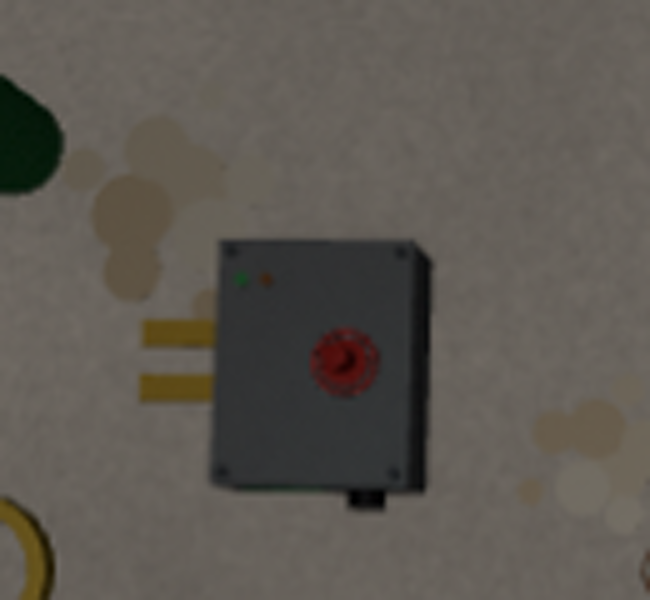

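The moves were refused because every row needs all six numbers, so the arm has not moved since the first call. Both pictures still show the pin in its bore.

{"fn": "servo_tool", "kwargs": {"plan": [{"tx": 0.5, "ty": 0.6, "tz": 0, "rx": 0, "ry": 0, "rz": 0}, {"tx": 0.9, "ty": 0.95, "tz": 0, "rx": 0, "ry": 0, "rz": 0}, {"tx": 0.9, "ty": 0.95, "tz": 0, "rx": 0, "ry": 0, "rz": 0}]}}

```text
clock: 1.45
position: [0.4211, 0.3689, 0.2312]
ee_rot: [180.0, -0.0, -2.6]
contact_force: [0.4, -0.4, 0.1]
gripper_width: 0.0856
```

{"fn": "servo_tool", "kwargs": {"plan": [{"tx": 0.5, "ty": 0.6, "tz": 0, "rx": 0, "ry": 0, "rz": 0}, {"tx": 0.89, "ty": 0.95, "tz": 0, "rx": 0, "ry": 0, "rz": 0}, {"tx": 0.89, "ty": 0.95, "tz": 0, "rx": 0, "ry": 0, "rz": 0}]}}

```text
clock: 1.82
position: [0.5056, 0.2707, 0.2312]
ee_rot: [180.0, 0.0, -2.6]
contact_force: [0.0, 0.8, -0.8]
gripper_width: 0.0855
```

{"fn": "servo_tool", "kwargs": {"plan": [{"tx": 0, "ty": 0.4, "tz": 0, "rx": 0, "ry": 0, "rz": 0}, {"tx": 0, "ty": 0.725, "tz": 0, "rx": 0, "ry": 0, "rz": 0}, {"tx": 0, "ty": 0.725, "tz": 0, "rx": 0, "ry": 0, "rz": 0}, {"tx": 0, "ty": 0.725, "tz": 0, "rx": 0, "ry": 0, "rz": 0}]}}

```text
clock: 2.33
position: [0.5005, 0.2014, 0.2313]
ee_rot: [-180.0, 0.0, -2.3]
contact_force: [-0.9, -0.2, -0.1]
gripper_width: 0.0854
```

Run:
```python
from g import *
import cv2
go(.501,.2,.2,-2.4)
for n,(x,y) in(("scene",(300,120)),("top",(150,150))):
    c=capture(n)['img'];cv2.imwrite(f"pics/{n}2.png",cv2.resize(c[y:y+120,x:x+130],None,fx=5,fy=5,interpolation=cv2.INTER_CUBIC))
```

```text
t 2.325 p [0.5005 0.2014 0.2313] e [-1.7995e+02  1.0000e-02 -2.3100e+00] F [-0.9 -0.2 -0.1] w 0.0854 j [ 14.  -9. 104.   0.  85.  16.]
shift [0.005 0.015 0.313] turn [-0.0004  0.      0.0008]
```

View pics/scene2.png

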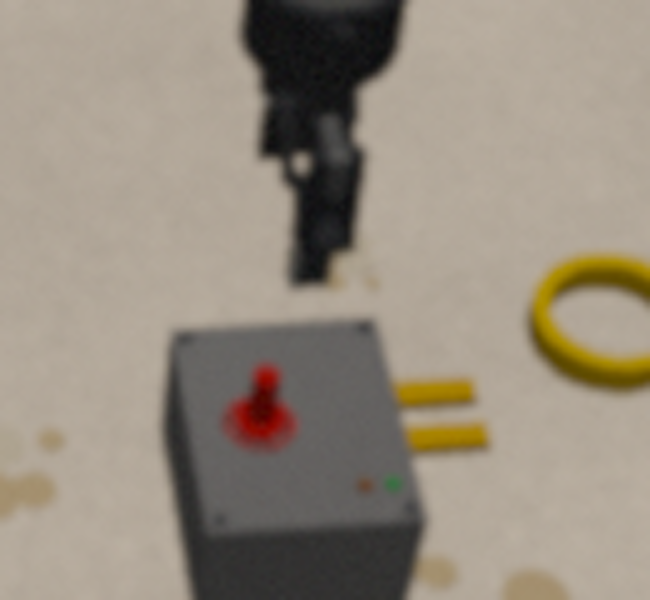

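View pics/top2.png

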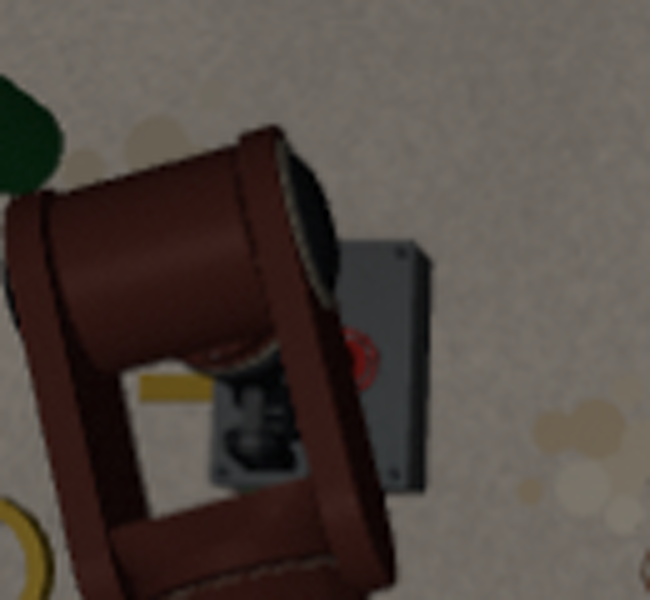

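Run:
```python
from h import *
P=[(.5005,.2014,.2443),(.5405,.2,.2443),(.4605,.203,.2443),(.5005,.2014,.33)]
for n,o in(("scene",(300,120)),("top",(150,150))): print(n,(proj(n,P)-o+.5)*5-.5)
```

```text
scene [[291.6444828  218.12021145]
 [305.55631553 274.84367639]
 [278.69704172 163.67631125]
 [311.52005619  89.46154353]]
top [[296.82611729 333.51241497]
 [299.32920603 259.02514937]
 [293.98483848 408.73454543]
 [264.27628339 312.41299496]]
```

Projecting the measured TCP into the scene view matches the visible fingertip to within a few mm, with y within about 1 mm. I'll descend to TCP z 0.101, which keeps the tips clear of the flange top at 0.095.

{"fn": "servo_tool", "kwargs": {"plan": [{"tx": 0.01, "ty": 0.01, "tz": 0.4, "rx": 0, "ry": 0, "rz": 0}, {"tx": 0.01, "ty": 0.01, "tz": 0.8, "rx": 0, "ry": 0, "rz": 0}, {"tx": 0.01, "ty": 0.01, "tz": 0.8, "rx": 0, "ry": 0, "rz": 0}]}}

```text
clock: 2.8
position: [0.4991, 0.1994, 0.1473]
ee_rot: [179.9, 0.5, -2.3]
contact_force: [-0.3, -0.5, 0.3]
gripper_width: 0.0852
```

{"fn": "servo_tool", "kwargs": {"plan": [{"tx": 0, "ty": 0, "tz": 0.25, "rx": 0, "ry": 0, "rz": 0}, {"tx": 0, "ty": 0, "tz": 0.5, "rx": 0, "ry": 0, "rz": 0}, {"tx": 0, "ty": 0, "tz": 0.5, "rx": 0, "ry": 0, "rz": 0}, {"tx": 0, "ty": 0, "tz": 0.5, "rx": 0, "ry": 0, "rz": 0}]}}

```text
clock: 3.3
position: [0.5032, 0.1998, 0.1036]
ee_rot: [-179.9, -0.2, -2.4]
contact_force: [0.0, -0.4, 0.1]
gripper_width: 0.0851
```

Run:
```python
from g import *
import cv2
go(.501,.2,.101,-2.4)
for n,(x,y) in(("scene",(300,120)),("top",(150,150))):
    c=capture(n)['img'];cv2.imwrite(f"pics/{n}3.png",cv2.resize(c[y:y+120,x:x+130],None,fx=5,fy=5,interpolation=cv2.INTER_CUBIC))
```

```text
t 3.3 p [0.5032 0.1998 0.1036] e [-1.7995e+02 -1.7000e-01 -2.3800e+00] F [ 0.  -0.4  0.1] w 0.0851 j [ 14.  -2. 110.   0.  72.  16.]
shift [-0.022 -0.001  0.026] turn [-0.0005 -0.0015  0.0002]
```

View pics/scene3.png

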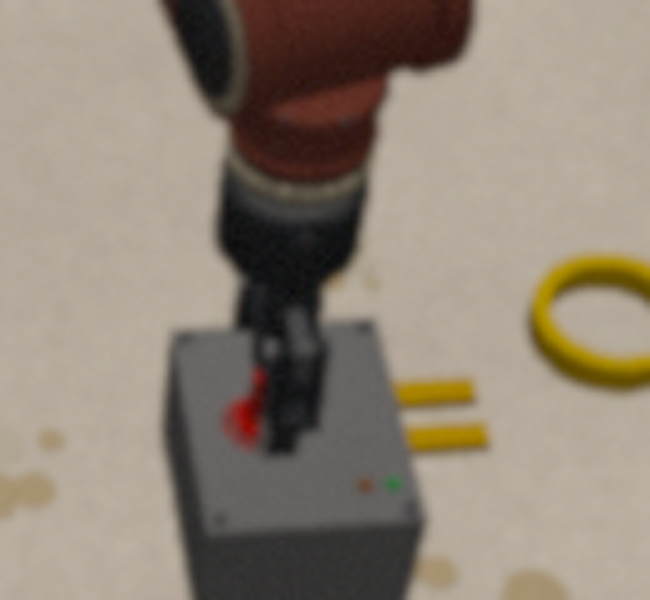

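Run:
```python
from h import *
from g import go
go(.502,.2003,.101,-2.4)
P=[(.5455,.198,.1166),(.560,.197,.1166),(.502,.2,.095),(.502,.2,.131)]
for n,o in(("scene",(300,120)),): print(n,(proj(n,P)-o+.5)*5-.5)
```

```text
t 3.4 p [0.5033 0.1996 0.1035] e [-179.94   -0.19   -2.39] F [-0.2 -0.2 -0. ] w 0.0853 j [ 14.  -2. 110.   0.  72.  16.]
shift [-0.013 -0.006  0.025] turn [-0.0005 -0.0017  0.0001]
scene [[276.58745589 447.45925309]
 [280.27367047 468.30087384]
 [260.14924554 412.4642653 ]
 [266.72436477 369.41825884]]
```

View pics/top3.png

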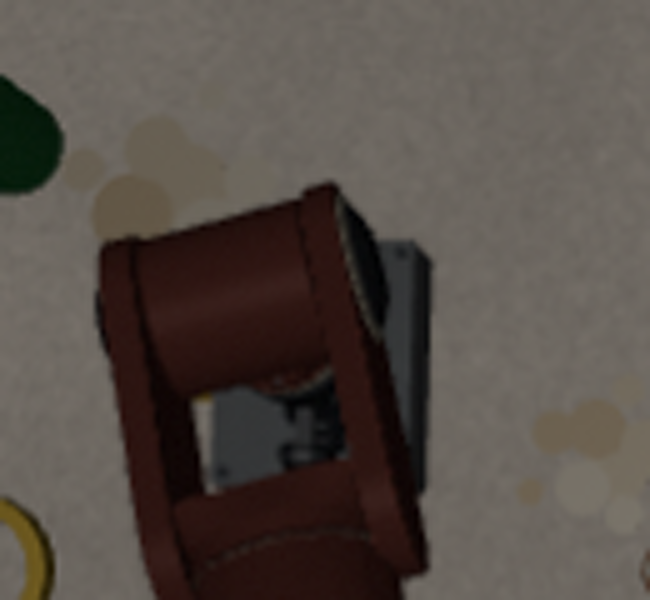

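{"fn": "servo_tool", "kwargs": {"plan": [{"tx": -0.01, "ty": 0.006, "tz": 0.025, "rx": 0, "ry": 0, "rz": 0}, {"tx": -0.01, "ty": 0.006, "tz": 0.025, "rx": 0, "ry": 0, "rz": 0}]}}

```text
clock: 3.65
position: [0.5009, 0.1985, 0.099]
ee_rot: [-180.0, -0.0, -2.4]
contact_force: [-0.0, 0.1, -0.4]
gripper_width: 0.0852
```

{"fn": "servo_tool", "kwargs": {"plan": [{"tx": 0, "ty": 0, "tz": 0, "rx": 0, "ry": 0, "rz": 0}, {"tx": 0, "ty": 0, "tz": 0, "rx": 0, "ry": 0, "rz": 0}, {"tx": 0, "ty": 0, "tz": 0, "rx": 0, "ry": 0, "rz": 0}, {"tx": 0, "ty": 0, "tz": 0, "rx": 0, "ry": 0, "rz": 0}, {"tx": 0, "ty": 0, "tz": 0, "rx": 0, "ry": 0, "rz": 0}, {"tx": 0, "ty": 0, "tz": 0, "rx": 0, "ry": 0, "rz": 0}], "claw": -1}}

```text
clock: 4.4
position: [0.5019, 0.1986, 0.0994]
ee_rot: [-180.0, -0.2, -2.4]
contact_force: [5.1, -0.9, -0.7]
gripper_width: 0.0142
```

```bash
python3 g.py
```

```text
t 4.4 p [0.5019 0.1986 0.0994] e [-1.7998e+02 -1.5000e-01 -2.4100e+00] F [ 5.1 -0.9 -0.7] w 0.0142 j [ 14.  -2. 110.  -0.  71.  16.]
```

The pin is gripped. The 5 N side force suggests its shank touches the bore wall on the -x side, so I can locate the bore centre by touch.

{"fn": "servo_tool", "kwargs": {"plan": [{"tx": 0.0, "ty": 0, "tz": -0.02, "rx": 0, "ry": 0, "rz": 0}, {"tx": 0.015, "ty": 0, "tz": -0.02, "rx": 0, "ry": 0, "rz": 0}, {"tx": 0.015, "ty": 0, "tz": -0.02, "rx": 0, "ry": 0, "rz": 0}, {"tx": 0.015, "ty": 0, "tz": -0.02, "rx": 0, "ry": 0, "rz": 0}]}}

```text
clock: 4.9
position: [0.5021, 0.1985, 0.1007]
ee_rot: [180.0, 0.0, -2.4]
contact_force: [1.3, 0.9, 0.2]
gripper_width: 0.0145
```

{"fn": "servo_tool", "kwargs": {"plan": [{"tx": 0.015, "ty": 0, "tz": 0, "rx": 0, "ry": 0, "rz": 0}, {"tx": 0.015, "ty": 0, "tz": 0, "rx": 0, "ry": 0, "rz": 0}, {"tx": 0.015, "ty": 0, "tz": 0, "rx": 0, "ry": 0, "rz": 0}]}}

```text
clock: 5.28
position: [0.5035, 0.1984, 0.1005]
ee_rot: [180.0, 0.1, -2.4]
contact_force: [-0.6, 0.5, -0.3]
gripper_width: 0.0143
```

{"fn": "servo_tool", "kwargs": {"plan": [{"tx": 0.015, "ty": 0, "tz": 0, "rx": 0, "ry": 0, "rz": 0}, {"tx": 0.015, "ty": 0, "tz": 0, "rx": 0, "ry": 0, "rz": 0}, {"tx": 0.015, "ty": 0, "tz": 0, "rx": 0, "ry": 0, "rz": 0}]}}

```text
clock: 5.65
position: [0.5054, 0.1984, 0.1008]
ee_rot: [180.0, 0.0, -2.4]
contact_force: [-0.5, -0.4, -1.0]
gripper_width: 0.0146
```

{"fn": "servo_tool", "kwargs": {"plan": [{"tx": 0.015, "ty": 0, "tz": 0, "rx": 0, "ry": 0, "rz": 0}, {"tx": 0.015, "ty": 0, "tz": 0, "rx": 0, "ry": 0, "rz": 0}, {"tx": 0.015, "ty": 0, "tz": 0, "rx": 0, "ry": 0, "rz": 0}]}}

```text
clock: 6.02
position: [0.5069, 0.1983, 0.1008]
ee_rot: [-180.0, -0.0, -2.4]
contact_force: [0.2, -0.7, 0.3]
gripper_width: 0.0144
```

{"fn": "servo_tool", "kwargs": {"plan": [{"tx": 0.01, "ty": 0, "tz": 0, "rx": 0, "ry": 0, "rz": 0}, {"tx": 0.01, "ty": 0, "tz": 0, "rx": 0, "ry": 0, "rz": 0}, {"tx": 0.01, "ty": 0, "tz": 0, "rx": 0, "ry": 0, "rz": 0}]}}

```text
clock: 6.4
position: [0.5073, 0.1983, 0.1006]
ee_rot: [180.0, 0.1, -2.4]
contact_force: [-3.5, 0.3, 1.0]
gripper_width: 0.0143
```

Contacts at about x 0.5021 and 0.5072 span 5.1 mm, which is the expected clearance, so the bore centre is at x ≈ 0.5046. Next I'll probe y.

{"fn": "servo_tool", "kwargs": {"plan": [{"tx": -0.03, "ty": -0.02, "tz": 0, "rx": 0, "ry": 0, "rz": 0}, {"tx": -0.03, "ty": -0.02, "tz": 0, "rx": 0, "ry": 0, "rz": 0}, {"tx": -0.03, "ty": -0.02, "tz": 0, "rx": 0, "ry": 0, "rz": 0}]}}

```text
clock: 6.78
position: [0.5052, 0.2004, 0.1009]
ee_rot: [-180.0, -0.0, -2.4]
contact_force: [-0.3, -0.3, -0.7]
gripper_width: 0.0143
```

{"fn": "servo_tool", "kwargs": {"plan": [{"tx": 0, "ty": -0.015, "tz": 0, "rx": 0, "ry": 0, "rz": 0}, {"tx": 0, "ty": -0.015, "tz": 0, "rx": 0, "ry": 0, "rz": 0}, {"tx": 0, "ty": -0.015, "tz": 0, "rx": 0, "ry": 0, "rz": 0}]}}

```text
clock: 7.15
position: [0.5052, 0.2013, 0.1009]
ee_rot: [179.9, -0.0, -2.4]
contact_force: [-0.0, -5.3, 1.2]
gripper_width: 0.0144
```

{"fn": "servo_tool", "kwargs": {"plan": [{"tx": 0, "ty": -0.01, "tz": 0, "rx": 0, "ry": 0, "rz": 0}, {"tx": 0, "ty": -0.01, "tz": 0, "rx": 0, "ry": 0, "rz": 0}, {"tx": 0, "ty": -0.01, "tz": 0, "rx": 0, "ry": 0, "rz": 0}]}}

```text
clock: 7.52
position: [0.5053, 0.2015, 0.101]
ee_rot: [179.8, -0.0, -2.4]
contact_force: [-0.3, -8.3, 1.8]
gripper_width: 0.0146
```

{"fn": "servo_tool", "kwargs": {"plan": [{"tx": 0, "ty": 0.05, "tz": 0, "rx": 0, "ry": 0, "rz": 0}, {"tx": 0, "ty": 0.05, "tz": 0, "rx": 0, "ry": 0, "rz": 0}, {"tx": 0, "ty": 0.05, "tz": 0, "rx": 0, "ry": 0, "rz": 0}]}}

```text
clock: 7.9
position: [0.5048, 0.1983, 0.1007]
ee_rot: [-180.0, 0.0, -2.4]
contact_force: [-0.3, 0.5, -0.4]
gripper_width: 0.0145
```

{"fn": "servo_tool", "kwargs": {"plan": [{"tx": 0, "ty": 0.015, "tz": 0, "rx": 0, "ry": 0, "rz": 0}, {"tx": 0, "ty": 0.015, "tz": 0, "rx": 0, "ry": 0, "rz": 0}, {"tx": 0, "ty": 0.015, "tz": 0, "rx": 0, "ry": 0, "rz": 0}]}}

```text
clock: 8.28
position: [0.5048, 0.1964, 0.1008]
ee_rot: [-180.0, 0.0, -2.4]
contact_force: [-0.1, -0.0, -0.6]
gripper_width: 0.0142
```

```bash
python3 g.py .5046 .1988 .101 -2.4
```

```text
t 8.275 p [0.5048 0.1964 0.1008] e [-180.      0.     -2.41] F [-0.1 -0.  -0.6] w 0.0142 j [ 13.  -2. 110.   0.  72.  16.]
shift [-0.003 -0.023 -0.002] turn [-0.  0. -0.]
```

{"fn": "servo_tool", "kwargs": {"plan": [{"tx": 0, "ty": 0.012, "tz": 0, "rx": 0, "ry": 0, "rz": 0}, {"tx": 0, "ty": 0.012, "tz": 0, "rx": 0, "ry": 0, "rz": 0}, {"tx": 0, "ty": 0.012, "tz": 0, "rx": 0, "ry": 0, "rz": 0}]}}

```text
clock: 8.65
position: [0.5048, 0.1956, 0.1009]
ee_rot: [-179.9, -0.0, -2.4]
contact_force: [0.3, 3.8, -1.0]
gripper_width: 0.0145
```

{"fn": "servo_tool", "kwargs": {"plan": [{"tx": 0, "ty": 0.012, "tz": 0, "rx": 0, "ry": 0, "rz": 0}, {"tx": 0, "ty": 0.012, "tz": 0, "rx": 0, "ry": 0, "rz": 0}, {"tx": 0, "ty": 0.012, "tz": 0, "rx": 0, "ry": 0, "rz": 0}]}}

```text
clock: 9.02
position: [0.5048, 0.1953, 0.1009]
ee_rot: [-179.8, -0.0, -2.4]
contact_force: [1.2, 6.6, -0.9]
gripper_width: 0.0143
```

Touch puts the bore centre at TCP (0.5046, 0.1985). I'll centre the pin and lift it out.

{"fn": "servo_tool", "kwargs": {"plan": [{"tx": 0, "ty": -0.037, "tz": 0, "rx": 0, "ry": 0, "rz": 0}, {"tx": 0, "ty": -0.037, "tz": -0.25, "rx": 0, "ry": 0, "rz": 0}, {"tx": 0, "ty": -0.037, "tz": -0.5, "rx": 0, "ry": 0, "rz": 0}, {"tx": 0, "ty": -0.037, "tz": -0.5, "rx": 0, "ry": 0, "rz": 0}, {"tx": 0, "ty": -0.037, "tz": -0.5, "rx": 0, "ry": 0, "rz": 0}]}}

```text
clock: 9.65
position: [0.5044, 0.1973, 0.1498]
ee_rot: [179.9, 0.1, -2.4]
contact_force: [-0.9, -0.2, -0.9]
gripper_width: 0.0145
```

Run:
```python
from g import *
import cv2
go(.509,.3034,.15,-2.4)
c=capture("scene")['img'];cv2.imwrite("pics/scene4.png",cv2.resize(c[120:240,300:430],None,fx=5,fy=5,interpolation=cv2.INTER_CUBIC))
```

```text
t 9.65 p [0.5044 0.1973 0.1498] e [ 1.7994e+02  7.0000e-02 -2.4100e+00] F [-0.9 -0.2 -0.9] w 0.0145 j [ 14.  -5. 108.  -0.  77.  16.]
shift [ 0.002 -1.062 -0.003] turn [ 0.0005  0.0006 -0.0001]
```

View pics/scene4.png

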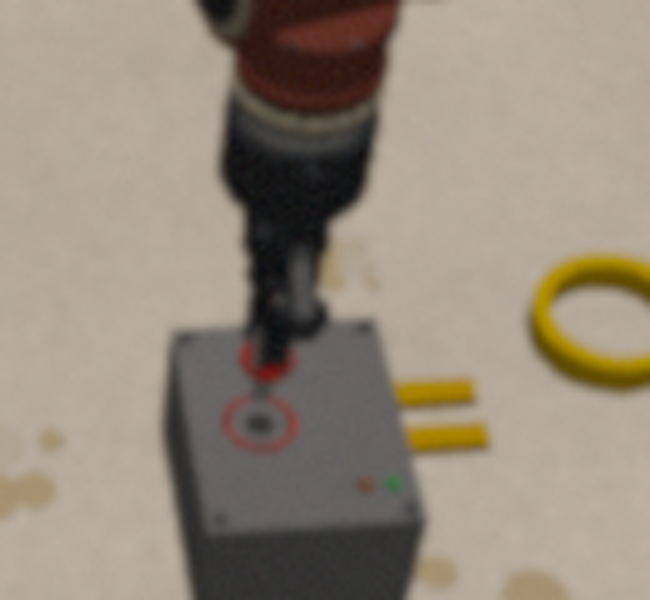

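The pin is out of the bore: the open bore shows at crop (260,424) and the pin hangs above it. I'll compute the vector from bore to fork within this same image.

Run:
```python
from h import *
np.set_printoptions(precision=4,suppress=True)
# prong upper-surface corners: prong1 (upper) top edge/ bottom edge at tip ; prong2
pts=[(260,424),(473,380),(475,399),(486,425),(489,445),(397,384),(399,403),(408,428),(411,448)]
uv=c2p(pts,300,120)
A=atz('scene',uv,.09);print(A-A[0]); print(A[0])
b=A[0]
c=np.cos(np.radians(-2.4));s=np.sin(np.radians(-2.4))
d=(A-b)[:,:2]; print(np.c_[c*d[:,0]+s*d[:,1],-s*d[:,0]+c*d[:,1]])
```

```text
[[ 0.      0.      0.    ]
 [-0.0174  0.1255  0.    ]
 [-0.0034  0.123   0.    ]
 [ 0.016   0.1241  0.    ]
 [ 0.0304  0.122   0.    ]
 [-0.0197  0.0824  0.    ]
 [-0.0057  0.0802  0.    ]
 [ 0.0129  0.0808  0.    ]
 [ 0.0273  0.079   0.    ]]
[0.5062 0.1996 0.09  ]
[[ 0.      0.    ]
 [-0.0227  0.1246]
 [-0.0086  0.1227]
 [ 0.0108  0.1247]
 [ 0.0252  0.1232]
 [-0.0232  0.0815]
 [-0.0091  0.0799]
 [ 0.0095  0.0813]
 [ 0.0239  0.0801]]
```

{"fn": "servo_tool", "kwargs": {"plan": [{"tx": 0, "ty": -0.3, "tz": 0, "rx": 0, "ry": 0, "rz": 0}, {"tx": 0, "ty": -0.65, "tz": 0, "rx": 0, "ry": 0, "rz": 0}, {"tx": 0, "ty": -0.9, "tz": 0, "rx": 0, "ry": 0, "rz": 0}, {"tx": 0, "ty": -0.9, "tz": 0, "rx": 0, "ry": 0, "rz": 0}, {"tx": 0, "ty": -0.9, "tz": 0, "rx": 0, "ry": 0, "rz": 0}]}}

```text
clock: 10.32
position: [0.5081, 0.2868, 0.1496]
ee_rot: [179.9, 0.1, -2.4]
contact_force: [0.4, -0.6, -0.3]
gripper_width: 0.0144
```

{"fn": "servo_tool", "kwargs": {"plan": [{"tx": 0.003, "ty": -0.155, "tz": 0, "rx": 0, "ry": 0, "rz": 0}, {"tx": 0.003, "ty": -0.155, "tz": 0, "rx": 0, "ry": 0, "rz": 0}, {"tx": 0.003, "ty": -0.155, "tz": 0, "rx": 0, "ry": 0, "rz": 0}]}}

```text
clock: 10.7
position: [0.5096, 0.303, 0.1508]
ee_rot: [180.0, 0.0, -2.4]
contact_force: [1.1, 0.4, -0.7]
gripper_width: 0.0145
```

Run:
```python
from g import *
import cv2
go(.5092,.3034,.1,-2.4)
c=capture("scene")['img'];cv2.imwrite("pics/scene5.png",cv2.resize(c[120:240,300:430],None,fx=5,fy=5,interpolation=cv2.INTER_CUBIC))
```

```text
t 10.7 p [0.5096 0.303  0.1508] e [179.99   0.    -2.4 ] F [ 1.1  0.4 -0.7] w 0.0145 j [ 24.   2. 101.  -0.  77.  26.]
shift [-0.004 -0.004  0.508] turn [ 0.0001  0.     -0.    ]
```

View pics/scene5.png

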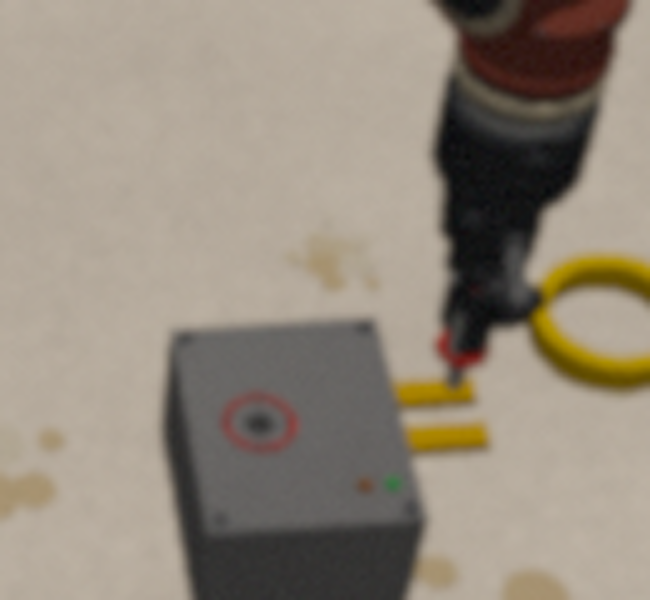

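Run:
```python
from h import *
P=[(.5096,.304,.112),(.5092,.304,.09),(.5046,.199,.09)]
print((proj("scene",P)-(300,120)+.5)*5-.5)
```

```text
[[451.99376853 385.23146598]
 [445.34578956 410.71257912]
 [258.42012356 421.97323304]]
```

{"fn": "servo_tool", "kwargs": {"plan": [{"tx": 0, "ty": 0, "tz": 0.15, "rx": 0, "ry": 0, "rz": 0}, {"tx": 0, "ty": 0, "tz": 0.3, "rx": 0, "ry": 0, "rz": 0}, {"tx": 0, "ty": 0, "tz": 0.3, "rx": 0, "ry": 0, "rz": 0}, {"tx": 0, "ty": 0, "tz": 0.3, "rx": 0, "ry": 0, "rz": 0}]}}

```text
clock: 11.25
position: [0.5095, 0.303, 0.1204]
ee_rot: [180.0, 0.0, -2.4]
contact_force: [-0.1, -0.5, 0.6]
gripper_width: 0.0145
```

Run:
```python
from g import *
import cv2
go(.5092,.3034,.1,-2.4)
c=capture("scene")['img'];cv2.imwrite("pics/scene6.png",cv2.resize(c[160:220,360:440],None,fx=8,fy=8,interpolation=cv2.INTER_CUBIC))
```

```text
t 11.25 p [0.5095 0.303  0.1204] e [ 1.7999e+02  3.0000e-02 -2.4100e+00] F [-0.1 -0.5  0.6] w 0.0145 j [ 24.   4. 102.  -0.  74.  26.]
shift [-0.003 -0.004  0.204] turn [ 0.0001  0.0002 -0.0001]
```

View pics/scene6.png

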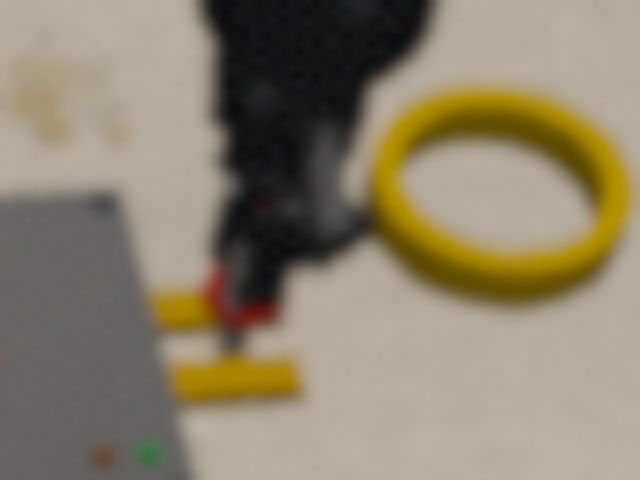

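The shank has entered the slot at crop (233,340), between the prongs and with no contact force. I'll lower it the rest of the way.

{"fn": "servo_tool", "kwargs": {"plan": [{"tx": 0, "ty": 0, "tz": 0.1, "rx": 0, "ry": 0, "rz": 0}, {"tx": 0, "ty": 0, "tz": 0.19, "rx": 0, "ry": 0, "rz": 0}, {"tx": 0, "ty": 0, "tz": 0.2, "rx": 0, "ry": 0, "rz": 0}, {"tx": 0, "ty": 0, "tz": 0.2, "rx": 0, "ry": 0, "rz": 0}]}}

```text
clock: 11.8
position: [0.5095, 0.3031, 0.1006]
ee_rot: [180.0, 0.0, -2.4]
contact_force: [0.1, 0.6, -0.6]
gripper_width: 0.0142
```

{"fn": "servo_tool", "kwargs": {"plan": [{"tx": 0, "ty": 0, "tz": 0.012, "rx": 0, "ry": 0, "rz": 0}, {"tx": 0, "ty": 0, "tz": 0.012, "rx": 0, "ry": 0, "rz": 0}, {"tx": 0, "ty": 0, "tz": 0.012, "rx": 0, "ry": 0, "rz": 0}]}}

```text
clock: 12.18
position: [0.5097, 0.3032, 0.0998]
ee_rot: [-180.0, -0.0, -2.4]
contact_force: [0.4, 0.3, -1.0]
gripper_width: 0.0141
```

{"fn": "servo_tool", "kwargs": {"plan": [{"tx": 0, "ty": 0, "tz": 0, "rx": 0, "ry": 0, "rz": 0}, {"tx": 0, "ty": 0, "tz": 0, "rx": 0, "ry": 0, "rz": 0}, {"tx": 0, "ty": 0, "tz": 0, "rx": 0, "ry": 0, "rz": 0}, {"tx": 0, "ty": 0, "tz": 0, "rx": 0, "ry": 0, "rz": 0}], "claw": -0.2}}

```text
clock: 12.68
position: [0.5096, 0.3031, 0.0996]
ee_rot: [-180.0, -0.0, -2.4]
contact_force: [0.0, 0.1, -0.2]
gripper_width: 0.0338
```

{"fn": "servo_tool", "kwargs": {"plan": [{"tx": 0, "ty": 0, "tz": -0.3, "rx": 0, "ry": 0, "rz": 0}, {"tx": 0, "ty": 0, "tz": -0.7, "rx": 0, "ry": 0, "rz": 0}, {"tx": 0, "ty": 0, "tz": -1, "rx": 0, "ry": 0, "rz": 0}, {"tx": 0, "ty": 0, "tz": -1, "rx": 0, "ry": 0, "rz": 0}]}}

```text
clock: 13.18
position: [0.5114, 0.3039, 0.2033]
ee_rot: [-179.8, -0.3, -2.4]
contact_force: [-0.1, -0.1, -0.2]
gripper_width: 0.034
```

Run:
```python
from g import *
import cv2
go(.4835,-.159,.24,3.2)
c=capture("scene")['img'];cv2.imwrite("pics/scene7.png",cv2.resize(c[160:220,340:420],None,fx=8,fy=8,interpolation=cv2.INTER_CUBIC))
c=capture("top")['img'];cv2.imwrite("pics/top7.png",cv2.resize(c[185:245,160:240],None,fx=8,fy=8,interpolation=cv2.INTER_CUBIC))
```

```text
t 13.175 p [0.5114 0.3039 0.2033] e [-179.83   -0.34   -2.41] F [-0.1 -0.1 -0.2] w 0.034 j [24. -0. 98.  0. 81. 26.]
shift [-0.082  4.635 -0.381] turn [-0.0013 -0.0031 -0.0489]
```

View pics/scene7.png

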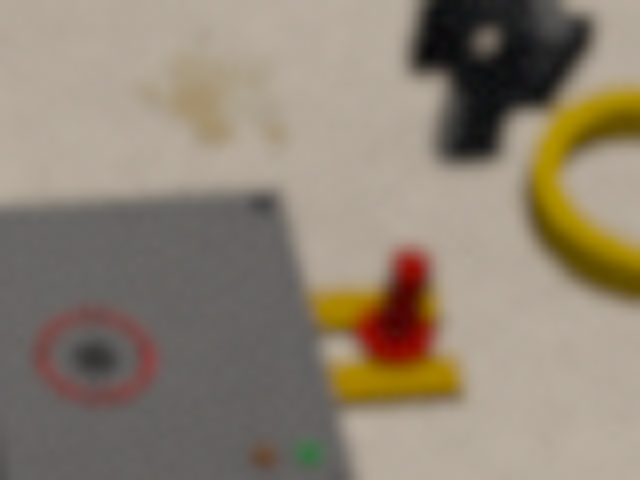

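The pin hangs upright in the fork, with its flange at crop (397,335) across both prongs. Next is the stylus.

{"fn": "servo_tool", "kwargs": {"plan": [{"tx": 0, "ty": 0.4, "tz": -0.2, "rx": 0, "ry": 0, "rz": 0}, {"tx": 0, "ty": 0.95, "tz": -0.38, "rx": 0, "ry": 0, "rz": 0}], "claw": 1}}

```text
clock: 13.52
position: [0.5044, 0.2076, 0.2354]
ee_rot: [179.9, 0.2, -2.3]
contact_force: [1.2, -0.4, 0.2]
gripper_width: 0.0692
```

{"fn": "servo_tool", "kwargs": {"plan": [{"tx": 0, "ty": 0.5, "tz": 0, "rx": 0, "ry": 0, "rz": 0}, {"tx": 0, "ty": 1, "tz": 0, "rx": 0, "ry": 0, "rz": 0}]}}

```text
clock: 13.78
position: [0.5003, 0.1067, 0.2356]
ee_rot: [180.0, 0.2, -2.4]
contact_force: [0.5, -0.3, -0.8]
gripper_width: 0.0852
```

{"fn": "servo_tool", "kwargs": {"plan": [{"tx": 0, "ty": 0.5, "tz": 0, "rx": 0, "ry": 0, "rz": 0}, {"tx": 0, "ty": 1, "tz": 0, "rx": 0, "ry": 0, "rz": 0}]}}

```text
clock: 14.02
position: [0.4959, 0.0069, 0.2353]
ee_rot: [-180.0, 0.2, -2.4]
contact_force: [0.2, 1.0, 0.1]
gripper_width: 0.0852
```

{"fn": "servo_tool", "kwargs": {"plan": [{"tx": 0, "ty": 0.5, "tz": 0, "rx": 0, "ry": 0, "rz": 0}, {"tx": 0, "ty": 1, "tz": 0, "rx": 0, "ry": 0, "rz": 0}]}}

```text
clock: 14.28
position: [0.4918, -0.0928, 0.2352]
ee_rot: [-179.9, 0.2, -2.4]
contact_force: [0.6, 0.2, 0.4]
gripper_width: 0.0855
```

{"fn": "servo_tool", "kwargs": {"plan": [{"tx": -0.08, "ty": 0.4, "tz": 0, "rx": 0, "ry": 0, "rz": -0.049}, {"tx": -0.08, "ty": 0.66, "tz": 0, "rx": 0, "ry": 0, "rz": -0.049}, {"tx": -0.08, "ty": 0.66, "tz": 0, "rx": 0, "ry": 0, "rz": -0.049}, {"tx": -0.08, "ty": 0.66, "tz": 0, "rx": 0, "ry": 0, "rz": -0.049}]}}

```text
clock: 14.78
position: [0.4818, -0.1564, 0.2362]
ee_rot: [-179.9, 0.1, 3.2]
contact_force: [0.6, 1.2, 0.7]
gripper_width: 0.0854
```

Run:
```python
from g import *
import cv2
go(.4835,-.159,.2,3.2)
c=capture("scene")['img'];cv2.imwrite("pics/scene8.png",cv2.resize(c[130:250,190:320],None,fx=5,fy=5,interpolation=cv2.INTER_CUBIC))
c=capture("top")['img'];cv2.imwrite("pics/top8.png",cv2.resize(c[160:280,160:380],None,fx=3.5,fy=3.5,interpolation=cv2.INTER_CUBIC))
```

```text
t 14.775 p [ 0.4818 -0.1564  0.2362] e [-1.7991e+02  1.1000e-01  3.2200e+00] F [0.6 1.2 0.7] w 0.0854 j [-26. -14. 107.   0.  86. -30.]
shift [0.016 0.028 0.362] turn [-0.0008  0.001   0.0002]
```

View pics/scene8.png

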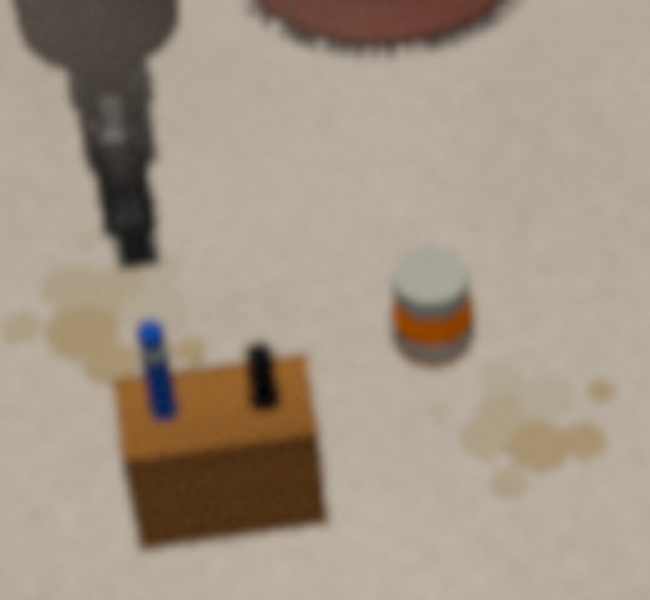

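View pics/top8.png

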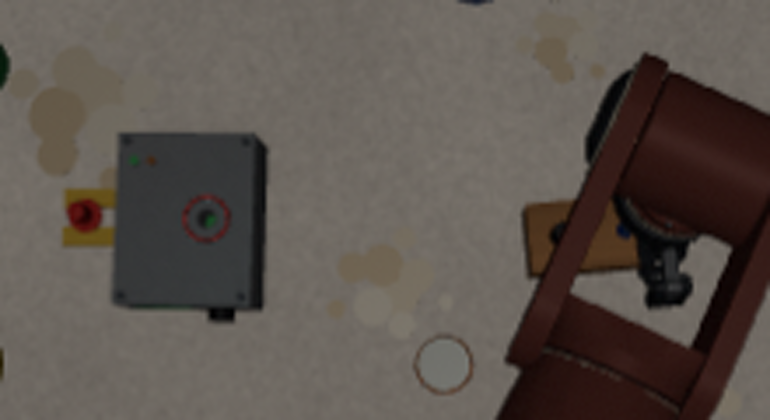

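The top view shows the pin parked at crop (85,214) and the green button in the open bore at (208,218). The fingers are lined up with the stylus, so I'll descend.

{"fn": "servo_tool", "kwargs": {"plan": [{"tx": 0.018, "ty": 0.027, "tz": 0.3, "rx": 0, "ry": 0, "rz": 0}, {"tx": 0.018, "ty": 0.027, "tz": 0.6, "rx": 0, "ry": 0, "rz": 0}, {"tx": 0.018, "ty": 0.027, "tz": 0.6, "rx": 0, "ry": 0, "rz": 0}, {"tx": 0.018, "ty": 0.027, "tz": 0.6, "rx": 0, "ry": 0, "rz": 0}]}}

```text
clock: 15.38
position: [0.4848, -0.1595, 0.1788]
ee_rot: [180.0, -0.1, 3.3]
contact_force: [-0.2, -0.0, 0.5]
gripper_width: 0.0854
```

Run:
```python
from g import *
from h import proj
import cv2
go(.4838,-.159,.101,3.2)
c=capture("scene")['img'];cv2.imwrite("pics/scene9.png",cv2.resize(c[130:250,190:320],None,fx=5,fy=5,interpolation=cv2.INTER_CUBIC))
```

```text
t 15.375 p [ 0.4848 -0.1595  0.1788] e [ 1.7996e+02 -7.0000e-02  3.2600e+00] F [-0.2 -0.   0.5] w 0.0854 j [-27. -11. 111.   0.  80. -30.]
shift [-0.011 -0.006  0.778] turn [ 0.0003 -0.0006  0.0006]
```

View pics/scene9.png

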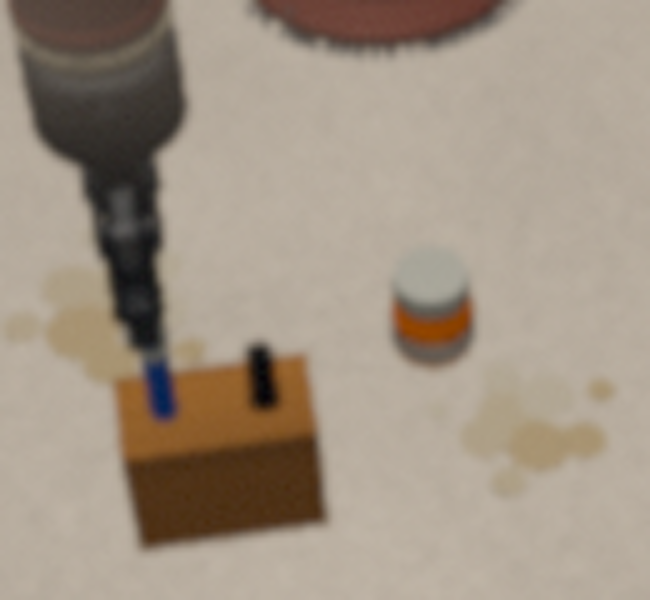

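Run:
```python
from h import proj
P=[(.530,-.157,.192),(.54,-.157,.192),(.4838,-.159,.155),(.4838,-.159,.085)]
print((proj("scene",P)-(190,130)+.5)*5-.5)
```

```text
[[148.83738477 344.46235794]
 [149.30543006 359.24176624]
 [151.5906959  325.66583818]
 [166.98306675 409.15447808]]
```

{"fn": "servo_tool", "kwargs": {"plan": [{"tx": -0.01, "ty": -0.003, "tz": 0.25, "rx": 0, "ry": 0, "rz": 0}, {"tx": -0.01, "ty": -0.003, "tz": 0.5, "rx": 0, "ry": 0, "rz": 0}, {"tx": -0.01, "ty": -0.003, "tz": 0.72, "rx": 0, "ry": 0, "rz": 0}, {"tx": -0.01, "ty": -0.003, "tz": 0.72, "rx": 0, "ry": 0, "rz": 0}, {"tx": -0.01, "ty": -0.003, "tz": 0.72, "rx": 0, "ry": 0, "rz": 0}]}}

```text
clock: 16.05
position: [0.4843, -0.16, 0.1075]
ee_rot: [179.9, -0.1, 3.2]
contact_force: [0.4, 0.8, -0.7]
gripper_width: 0.0856
```

{"fn": "servo_tool", "kwargs": {"plan": [{"tx": 0, "ty": -0.01, "tz": 0, "rx": 0, "ry": 0, "rz": 0}, {"tx": 0, "ty": -0.01, "tz": 0, "rx": 0, "ry": 0, "rz": 0}, {"tx": 0, "ty": -0.01, "tz": 0, "rx": 0, "ry": 0, "rz": 0}, {"tx": 0, "ty": -0.01, "tz": 0, "rx": 0, "ry": 0, "rz": 0}, {"tx": 0, "ty": -0.01, "tz": 0, "rx": 0, "ry": 0, "rz": 0}, {"tx": 0, "ty": -0.01, "tz": 0, "rx": 0, "ry": 0, "rz": 0}], "claw": -1}}

```text
clock: 16.8
position: [0.4837, -0.1586, 0.1059]
ee_rot: [180.0, -0.1, 3.2]
contact_force: [3.4, 0.5, -0.3]
gripper_width: 0.0144
```

```bash
python3 g.py
```

```text
t 16.8 p [ 0.4837 -0.1586  0.1059] e [ 1.7999e+02 -8.0000e-02  3.2100e+00] F [ 3.4  0.5 -0.3] w 0.0144 j [-27.  -7. 114.   0.  72. -30.]
```

{"fn": "servo_tool", "kwargs": {"plan": [{"tx": 0.012, "ty": 0, "tz": -0.1, "rx": 0, "ry": 0, "rz": 0}, {"tx": 0.012, "ty": 0, "tz": -0.35, "rx": 0, "ry": 0, "rz": 0}, {"tx": 0.012, "ty": 0, "tz": -0.65, "rx": 0, "ry": 0, "rz": 0}, {"tx": 0.012, "ty": 0, "tz": -0.95, "rx": 0, "ry": 0, "rz": 0}, {"tx": 0.012, "ty": 0, "tz": -0.95, "rx": 0, "ry": 0, "rz": 0}]}}

```text
clock: 17.42
position: [0.4854, -0.1593, 0.2041]
ee_rot: [179.8, -0.2, 3.2]
contact_force: [0.5, 0.3, -1.4]
gripper_width: 0.0148
```

{"fn": "servo_tool", "kwargs": {"plan": [{"tx": 0, "ty": 0, "tz": -0.3, "rx": 0, "ry": 0, "rz": 0}, {"tx": 0, "ty": 0, "tz": -0.55, "rx": 0, "ry": 0, "rz": 0}, {"tx": 0, "ty": 0, "tz": -0.55, "rx": 0, "ry": 0, "rz": 0}]}}

```text
clock: 17.8
position: [0.4847, -0.1588, 0.2566]
ee_rot: [179.9, -0.1, 3.2]
contact_force: [0.1, -0.5, -1.3]
gripper_width: 0.0146
```

Run:
```python
from g import *
import cv2
go(.5046,.1993,.255,-2.4)
c=capture("scene")['img'];cv2.imwrite("pics/scene10.png",cv2.resize(c[110:250,160:320],None,fx=4,fy=4,interpolation=cv2.INTER_CUBIC))
```

```text
t 17.8 p [ 0.4847 -0.1588  0.2566] e [ 1.7993e+02 -8.0000e-02  3.2000e+00] F [ 0.1 -0.5 -1.3] w 0.0146 j [-26. -14. 106.  -0.  88. -30.]
shift [ 0.399 -3.564  0.013] turn [ 0.0006 -0.0007  0.0489]
```

View pics/scene10.png

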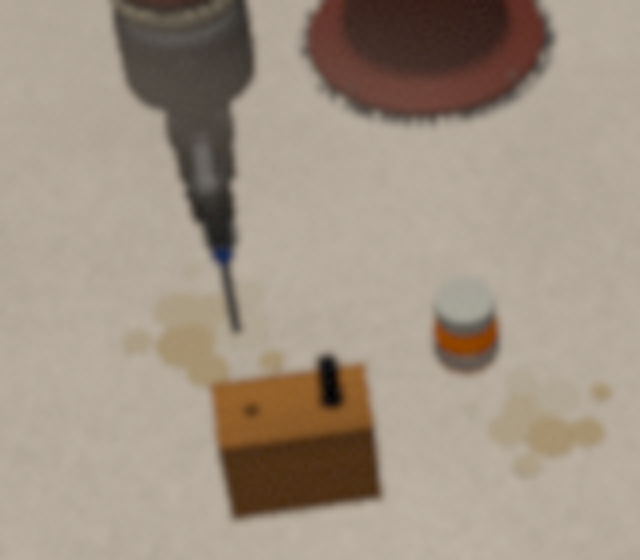

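Run:
```python
from h import proj
from g import go
P=[(.4847,-.1588,.165),(.4847,-.1588,.235)]
print((proj("scene",P)-(160,110)+.5)*4-.5)
go(.5046,.199,.256,3.2)
```

```text
[[239.65718403 331.38265488]
 [226.00731962 257.44618273]]
t 17.85 p [ 0.484  -0.1584  0.2549] e [-1.7999e+02  5.0000e-02  3.2000e+00] F [ 0.1 -0.1 -1.3] w 0.0145 j [-26. -14. 106.  -0.  88. -30.]
shift [ 0.405 -3.557 -0.011] turn [-0.0001  0.0005  0.    ]
```

{"fn": "servo_tool", "kwargs": {"plan": [{"tx": 0.1, "ty": -0.35, "tz": 0, "rx": 0, "ry": 0, "rz": 0}, {"tx": 0.12, "ty": -0.95, "tz": 0, "rx": 0, "ry": 0, "rz": 0}]}}

```text
clock: 18.1
position: [0.4901, -0.0627, 0.2527]
ee_rot: [-179.9, 0.2, 3.0]
contact_force: [1.2, 0.8, 0.3]
gripper_width: 0.015
```

{"fn": "servo_tool", "kwargs": {"plan": [{"tx": 0.05, "ty": -0.5, "tz": 0, "rx": 0, "ry": 0, "rz": 0}, {"tx": 0.12, "ty": -1, "tz": 0, "rx": 0, "ry": 0, "rz": 0}]}}

```text
clock: 18.35
position: [0.496, 0.0392, 0.2528]
ee_rot: [-180.0, 0.2, 3.2]
contact_force: [0.8, 0.5, 0.1]
gripper_width: 0.0144
```

{"fn": "servo_tool", "kwargs": {"plan": [{"tx": 0.05, "ty": -0.5, "tz": 0, "rx": 0, "ry": 0, "rz": 0}, {"tx": 0.1, "ty": -1, "tz": 0, "rx": 0, "ry": 0, "rz": 0}]}}

```text
clock: 18.6
position: [0.5004, 0.1394, 0.2528]
ee_rot: [180.0, 0.2, 3.2]
contact_force: [0.3, -0.7, -0.9]
gripper_width: 0.0147
```

{"fn": "servo_tool", "kwargs": {"plan": [{"tx": 0.03, "ty": -0.4, "tz": 0, "rx": 0, "ry": 0, "rz": 0}, {"tx": 0.05, "ty": -0.6, "tz": 0, "rx": 0, "ry": 0, "rz": 0}, {"tx": 0.05, "ty": -0.6, "tz": 0, "rx": 0, "ry": 0, "rz": 0}, {"tx": 0.05, "ty": -0.6, "tz": 0, "rx": 0, "ry": 0, "rz": 0}]}}

```text
clock: 19.1
position: [0.5033, 0.1971, 0.2548]
ee_rot: [179.9, 0.1, 3.1]
contact_force: [-0.0, -0.4, -1.0]
gripper_width: 0.0142
```

```bash
python3 g.py .5046 .199 .2 3.2
```

```text
t 19.1 p [0.5033 0.1971 0.2548] e [1.7995e+02 7.0000e-02 3.1500e+00] F [-0.  -0.4 -1. ] w 0.0142 j [ 14.  -9. 102.  -0.  87.  10.]
shift [ 0.015 -0.019  0.548] turn [ 0.0005  0.0006 -0.0004]
```

{"fn": "servo_tool", "kwargs": {"plan": [{"tx": 0.013, "ty": -0.02, "tz": 0.25, "rx": 0, "ry": 0, "rz": 0}, {"tx": 0.013, "ty": -0.02, "tz": 0.5, "rx": 0, "ry": 0, "rz": 0}, {"tx": 0.013, "ty": -0.02, "tz": 0.57, "rx": 0, "ry": 0, "rz": 0}, {"tx": 0.013, "ty": -0.02, "tz": 0.57, "rx": 0, "ry": 0, "rz": 0}, {"tx": 0.013, "ty": -0.02, "tz": 0.57, "rx": 0, "ry": 0, "rz": 0}]}}

```text
clock: 19.73
position: [0.5054, 0.2001, 0.2001]
ee_rot: [-180.0, -0.1, 3.2]
contact_force: [-0.5, -0.1, 0.3]
gripper_width: 0.0145
```

Run:
```python
from g import *
from h import proj
import cv2
s=st()
c=capture("scene")['img'];cv2.imwrite("pics/scene11.png",cv2.resize(c[155:230,320:420],None,fx=7,fy=7,interpolation=cv2.INTER_CUBIC))
p=s['position']
print((proj("scene",[p-[0,0,.0915],p-[0,0,.0215],[.5046,.1985,.09],[.5046,.1995,.09]])-(320,155)+.5)*7-.5)
```

```text
t 19.725 p [0.5054 0.2001 0.2001] e [-1.7998e+02 -1.3000e-01  3.1800e+00] F [-0.5 -0.1  0.3] w 0.0145 j [ 14.  -7. 105.  -0.  82.  11.]
[[229.76536235 316.62971336]
 [248.49500683 194.96559231]
 [220.75160722 346.07907473]
 [223.22469825 345.84598098]]
```

View pics/scene11.png

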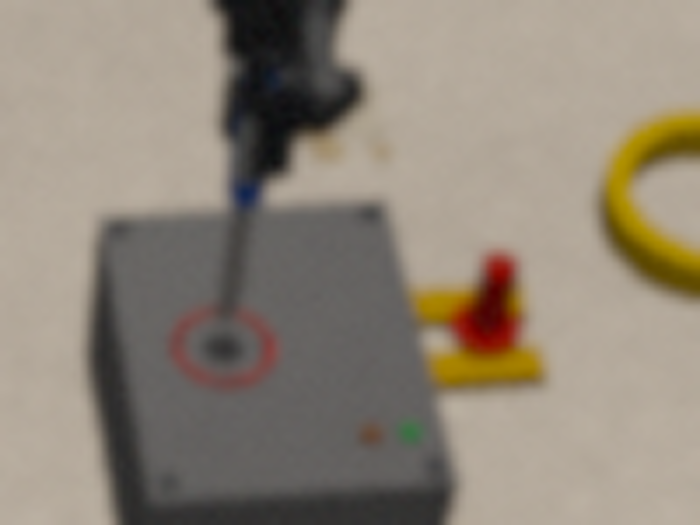

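The tip is at crop (228,313) and the ring centre at (223,348), so the tip falls close to the bore axis. I'll lower gently into the mouth.

{"fn": "servo_tool", "kwargs": {"plan": [{"tx": 0, "ty": 0.005, "tz": 0.08, "rx": 0, "ry": 0, "rz": 0}, {"tx": 0, "ty": 0.005, "tz": 0.15, "rx": 0, "ry": 0, "rz": 0}, {"tx": 0, "ty": 0.005, "tz": 0.18, "rx": 0, "ry": 0, "rz": 0}, {"tx": 0, "ty": 0.005, "tz": 0.18, "rx": 0, "ry": 0, "rz": 0}]}}

```text
clock: 20.27
position: [0.5043, 0.1997, 0.18]
ee_rot: [180.0, 0.1, 3.2]
contact_force: [0.3, -0.7, 0.5]
gripper_width: 0.0148
```

{"fn": "servo_tool", "kwargs": {"plan": [{"tx": 0, "ty": 0, "tz": 0.04, "rx": 0, "ry": 0, "rz": 0}, {"tx": 0, "ty": 0, "tz": 0.08, "rx": 0, "ry": 0, "rz": 0}, {"tx": 0, "ty": 0, "tz": 0.08, "rx": 0, "ry": 0, "rz": 0}, {"tx": 0, "ty": 0, "tz": 0.08, "rx": 0, "ry": 0, "rz": 0}]}}

```text
clock: 20.78
position: [0.5046, 0.1997, 0.1726]
ee_rot: [-180.0, -0.0, 3.2]
contact_force: [0.0, -0.5, 0.2]
gripper_width: 0.0144
```

Run:
```python
from g import *
import cv2
s=st()
c=capture("scene")['img'];cv2.imwrite("pics/scene12.png",cv2.resize(c[155:230,320:420],None,fx=7,fy=7,interpolation=cv2.INTER_CUBIC))
```

```text
t 20.775 p [0.5046 0.1997 0.1726] e [-180.     -0.      3.21] F [ 0.  -0.5  0.2] w 0.0144 j [ 14.  -6. 107.   0.  79.  11.]
```

View pics/scene12.png

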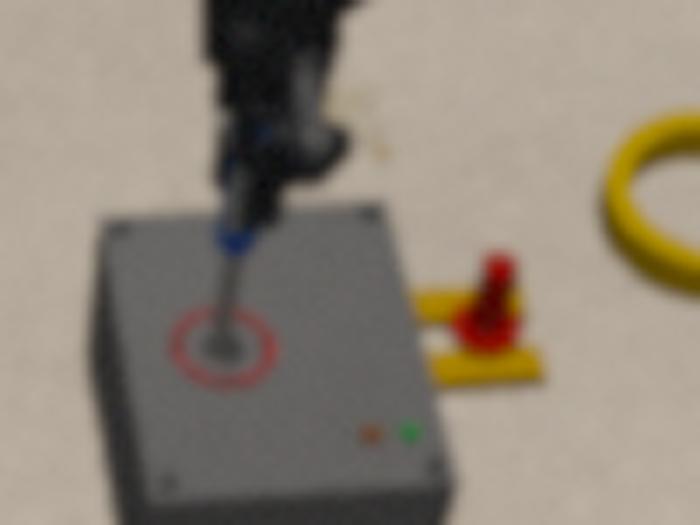

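The rod has entered the bore at crop (223,345) with no force. I'll go down until just above the button.

{"fn": "servo_tool", "kwargs": {"plan": [{"tx": 0, "ty": 0, "tz": 0.08, "rx": 0, "ry": 0, "rz": 0}, {"tx": 0, "ty": 0, "tz": 0.16, "rx": 0, "ry": 0, "rz": 0}, {"tx": 0, "ty": 0, "tz": 0.21, "rx": 0, "ry": 0, "rz": 0}, {"tx": 0, "ty": 0, "tz": 0.21, "rx": 0, "ry": 0, "rz": 0}, {"tx": 0, "ty": 0, "tz": 0.21, "rx": 0, "ry": 0, "rz": 0}]}}

```text
clock: 21.45
position: [0.5047, 0.1998, 0.1517]
ee_rot: [-180.0, -0.0, 3.2]
contact_force: [0.5, -0.4, -0.0]
gripper_width: 0.0143
```

{"fn": "servo_tool", "kwargs": {"plan": [{"tx": 0, "ty": 0, "tz": 0.02, "rx": 0, "ry": 0, "rz": 0}, {"tx": 0, "ty": 0, "tz": 0.04, "rx": 0, "ry": 0, "rz": 0}, {"tx": 0, "ty": 0, "tz": 0.04, "rx": 0, "ry": 0, "rz": 0}, {"tx": 0, "ty": 0, "tz": 0.04, "rx": 0, "ry": 0, "rz": 0}]}}

```text
clock: 21.95
position: [0.5046, 0.1998, 0.1476]
ee_rot: [-180.0, -0.0, 3.2]
contact_force: [0.2, 0.3, -1.3]
gripper_width: 0.0145
```

{"fn": "servo_tool", "kwargs": {"plan": [{"tx": 0, "ty": 0, "tz": 0.01, "rx": 0, "ry": 0, "rz": 0}, {"tx": 0, "ty": 0, "tz": 0.02, "rx": 0, "ry": 0, "rz": 0}, {"tx": 0, "ty": 0, "tz": 0.02, "rx": 0, "ry": 0, "rz": 0}, {"tx": 0, "ty": 0, "tz": 0.02, "rx": 0, "ry": 0, "rz": 0}]}}

```text
clock: 22.45
position: [0.5046, 0.1998, 0.1456]
ee_rot: [-180.0, -0.0, 3.2]
contact_force: [-0.6, 0.4, -0.7]
gripper_width: 0.0143
```

{"fn": "servo_tool", "kwargs": {"plan": [{"tx": 0, "ty": 0, "tz": 0.01, "rx": 0, "ry": 0, "rz": 0}, {"tx": 0, "ty": 0, "tz": 0.02, "rx": 0, "ry": 0, "rz": 0}, {"tx": 0, "ty": 0, "tz": 0.02, "rx": 0, "ry": 0, "rz": 0}, {"tx": 0, "ty": 0, "tz": 0.02, "rx": 0, "ry": 0, "rz": 0}]}}

```text
clock: 22.95
position: [0.5047, 0.1998, 0.1438]
ee_rot: [-180.0, -0.0, 3.2]
contact_force: [-0.1, -0.7, 0.4]
gripper_width: 0.0148
```

{"fn": "servo_tool", "kwargs": {"plan": [{"tx": 0, "ty": 0, "tz": 0.01, "rx": 0, "ry": 0, "rz": 0}, {"tx": 0, "ty": 0, "tz": 0.02, "rx": 0, "ry": 0, "rz": 0}, {"tx": 0, "ty": 0, "tz": 0.02, "rx": 0, "ry": 0, "rz": 0}, {"tx": 0, "ty": 0, "tz": 0.02, "rx": 0, "ry": 0, "rz": 0}]}}

```text
clock: 23.45
position: [0.5048, 0.1998, 0.1418]
ee_rot: [-180.0, -0.0, 3.2]
contact_force: [1.2, 0.0, 2.5]
gripper_width: 0.0146
```

{"fn": "servo_tool", "kwargs": {"plan": [{"tx": 0, "ty": 0, "tz": 0.01, "rx": 0, "ry": 0, "rz": 0}, {"tx": 0, "ty": 0, "tz": 0.02, "rx": 0, "ry": 0, "rz": 0}, {"tx": 0, "ty": 0, "tz": 0.02, "rx": 0, "ry": 0, "rz": 0}, {"tx": 0, "ty": 0, "tz": 0.02, "rx": 0, "ry": 0, "rz": 0}]}}

```text
clock: 23.95
position: [0.5048, 0.1998, 0.1398]
ee_rot: [-180.0, -0.0, 3.2]
contact_force: [0.3, 0.4, 2.2]
gripper_width: 0.0143
```

{"fn": "servo_tool", "kwargs": {"plan": [{"tx": 0, "ty": 0, "tz": 0.01, "rx": 0, "ry": 0, "rz": 0}, {"tx": 0, "ty": 0, "tz": 0.02, "rx": 0, "ry": 0, "rz": 0}, {"tx": 0, "ty": 0, "tz": 0.02, "rx": 0, "ry": 0, "rz": 0}, {"tx": 0, "ty": 0, "tz": 0.02, "rx": 0, "ry": 0, "rz": 0}]}}

```text
clock: 24.45
position: [0.5047, 0.1998, 0.1377]
ee_rot: [-180.0, -0.0, 3.2]
contact_force: [0.2, -0.7, 3.9]
gripper_width: 0.0147
```

{"fn": "servo_tool", "kwargs": {"plan": [{"tx": 0, "ty": 0, "tz": 0.01, "rx": 0, "ry": 0, "rz": 0}, {"tx": 0, "ty": 0, "tz": 0.015, "rx": 0, "ry": 0, "rz": 0}, {"tx": 0, "ty": 0, "tz": 0.015, "rx": 0, "ry": 0, "rz": 0}, {"tx": 0, "ty": 0, "tz": 0.015, "rx": 0, "ry": 0, "rz": 0}]}}

```text
clock: 24.95
position: [0.5048, 0.1998, 0.1365]
ee_rot: [-180.0, -0.0, 3.2]
contact_force: [-0.3, -0.4, 5.9]
gripper_width: 0.0145
```

{"fn": "servo_tool", "kwargs": {"plan": [{"tx": 0, "ty": 0, "tz": 0.005, "rx": 0, "ry": 0, "rz": 0}, {"tx": 0, "ty": 0, "tz": 0.01, "rx": 0, "ry": 0, "rz": 0}, {"tx": 0, "ty": 0, "tz": 0.01, "rx": 0, "ry": 0, "rz": 0}, {"tx": 0, "ty": 0, "tz": 0.01, "rx": 0, "ry": 0, "rz": 0}]}}

```text
clock: 25.45
position: [0.505, 0.1999, 0.1364]
ee_rot: [-180.0, -0.0, 3.2]
contact_force: [-0.6, -0.3, 8.7]
gripper_width: 0.0145
```

The stop is reached: the TCP no longer advances (0.1365 to 0.1364) while the force rises past 5 N to about 9 N. I'll do the final checks now.

Run:
```python
from g import *
import cv2
for i in range(4):
    st(); a=capture("scene")['img']; b=capture("top")['img']
st()
cv2.imwrite("pics/scene13.png",cv2.resize(a[155:230,320:420],None,fx=7,fy=7,interpolation=cv2.INTER_CUBIC))
cv2.imwrite("pics/scene13f.png",a)
cv2.imwrite("pics/top13f.png",b)
```

```text
t 25.45 p [0.505  0.1999 0.1364] e [-1.7999e+02 -5.0000e-02  3.2100e+00] F [-0.6 -0.3  8.7] w 0.0145 j [ 14.  -4. 108.   0.  75.  11.]
t 25.55 p [0.505  0.1999 0.1364] e [-1.7999e+02 -5.0000e-02  3.2100e+00] F [-1.3 -0.3  8.5] w 0.0145 j [ 14.  -4. 108.   0.  75.  11.]
t 25.65 p [0.505  0.1999 0.1364] e [-1.7999e+02 -5.0000e-02  3.2100e+00] F [-0.7 -1.4  8.8] w 0.0149 j [ 14.  -4. 108.   0.  75.  11.]
t 25.75 p [0.505  0.1999 0.1364] e [-1.7999e+02 -5.0000e-02  3.2100e+00] F [-2.  -0.8  8.4] w 0.0147 j [ 14.  -4. 108.   0.  75.  11.]
t 25.85 p [0.505  0.1999 0.1364] e [-1.7999e+02 -5.0000e-02  3.2100e+00] F [-1.8 -0.   8.9] w 0.0147 j [ 14.  -4. 108.   0.  75.  11.]
```

View pics/scene13.png

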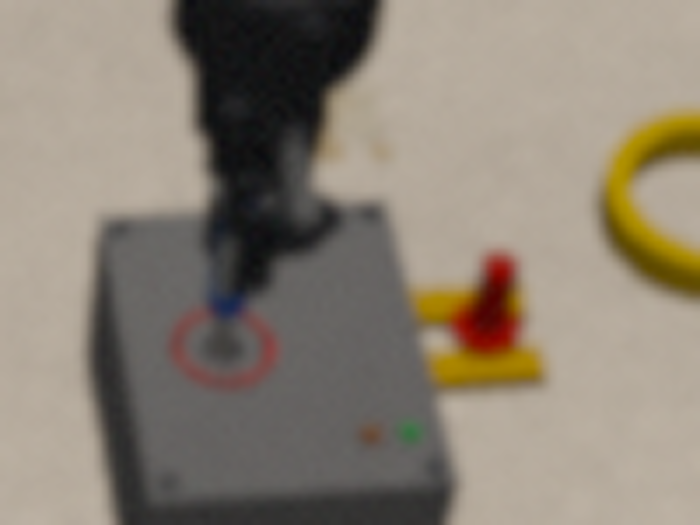

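View pics/scene13f.png

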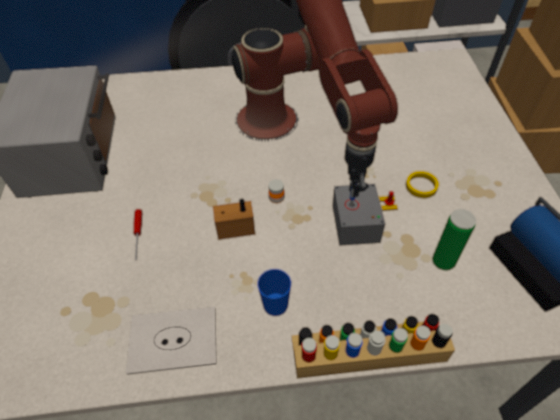

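The force is steady at about 8.7 N. The rod is in the bore, the pin is upright on the prongs, and the other objects are where they started. Handing in.

```bash
python3 -c "
from bench import *
print(hand_in())"
```

```text
the job is handed in; nothing more can be done
None
```

The job is done and handed in at about 26 s of the 64 s allowed. The guard pin is parked in the yellow notch and the reset button is held fully down by the gripped stylus.

- **Pin:** I gripped it, found the bore centre by light touch against its walls, lifted it out and lowered it into the fork. The last picture shows it upright with its flange across both prongs.
- **Stylus and button:** I took the stylus from the holder and lowered it into the bore without touching the rim or walls. I then pressed in steps of 2 mm or less. The force rose as the spring gave way over about 7–8 mm. It then climbed from 5.9 N to 8.7 N with almost no further movement, which is how I know it reached the hard stop. It stayed at 8.4–8.9 N over the last 0.4 s.
- **Other objects:** They looked undisturbed in the last scene picture. I saved a top view too, but did not examine it.

**Disagreements and refused moves:**
- **Camera and touch:** They differed by about 2 mm on the bore position. I went by touch in x and combined the two in y.
- **Button contact:** It came about 2 mm lower than I had calculated, so I relied on the force rather than the height.
- **Refused moves:** Three early moves were refused because of missing fields; nothing moved.

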